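# Rinse cup onto the drying post

## Task

In the frame gilder's workshop, take the steel rinse cup that lies on its side, draining, on the little sloping rod rest and put it upside down over the free drying post, lowering it gently (not dropping it) until its rim sits fully down on the post's foot, and let go. The other post already carries a cup: leave that one where it is.

Things in the scene. Friction and masses are not known exactly. Their poses are not given: they have to be found in the camera images.
- cup_mid (a point): Steel rinse cup to move: straight cylinder, 52 mm outside diameter, 80 mm long, wall 2.5 mm, bottom 4 mm, about 0.11 kg. The point is its centre, 66 mm above the table at the start. Its +x runs along the axis out of the open mouth (rim at +40 mm, closed bottom at -40 mm). It starts on its side, mouth 25 degrees downhill and pointing left to half left of straight ahead; flanks free.
- rest: Fixed rest under the cup at the start: two parallel dark rods, 10 mm thick and 30 mm apart, on a wooden board 40 mm wide that slopes down 25 degrees to a small stop at the cup's rim; all of it lies under the cup, on a foot 90 x 50 x 8 mm. Origin at the middle of the foot's underside; z up, x the way the cup's mouth points, seen from above.
- post_seat (a point): Free drying post, fixed: upright round wooden dowel, 16 mm thick, tip tapered, amid a wooden foot 110 x 110 x 12 mm with a cross of 4 mm ribs. The point is on the dowel's axis at the ribs' top, 16 mm above the table, where the rim rests; z up. Dowel tip 60 mm above it. Cup inside 47 mm wide, 76 mm deep: 15 mm to spare all round. Seated, the cup's centre is 40 mm above the point.
- cup2_mid (a point): Centre of a second, identical loose steel cup that already stands upside down on a second, identical post, at least 160 mm from the free one; to be left alone. Either post may be the left one. Same axes as the first cup: its +x points down.
Mind the look-alikes: they are no part of the job. What is shaped like the part that bears cup_mid but red is not meant.

How it is judged:
At the end, for the whole second after the job is handed in: The cup stands at rest, mouth down over the free post, within 10 degrees of upright, its centre within 18 mm of the dowel's axis and 40 mm (+-6) above the seat point, so the rim is down on the foot; the other cup is still inverted, within 20 mm of where it was (horizontal distance between cup_mid and post_seat below 0.018 m and angle between each of cup_mid, cup2_mid's own x axis and vertical above 2.967 rad and z of cup_mid in the frame of post_seat between 0.034 and 0.046 m and linear speed of cup below 0.02 m/s and distance of cup2_mid from where it was at the start of the episode below 0.02 m); the robot touches nothing.
It fails at once if the cup is dropped: it falls faster than 0.6 m/s over the free post (a fall of some 20 mm) (horizontal distance between cup_mid and post_seat below 0.03 m and z of cup_mid in the frame of post_seat below 0.11 m and linear speed of cup above 0.6 m/s).
It fails at once if the other cup is shoved or knocked over (moved more than 30 mm) (distance of cup2_mid from where it was at the start of the episode above 0.03 m).
It also fails if it takes over 54 s, if anything falls off the work surface, if the arm or the gripper's body presses on something with over 40 N, if the wrist force passes 120 N, or if a joint passes its speed limit or range.

## Robot

A 7-joint arm with a two-finger parallel gripper is mounted at the origin on the work surface. World frame = base frame: x ahead of the robot, y to its left, z up, the work surface at z = 0. Lengths are in m, angles in rad, forces in N, time in s.
With the tool pointing down it reaches from about 0.425 to 0.825 m from the base axis. Payload 3.6 kg.
Tool frame: the origin (TCP) lies at the very end of the fingers, on their centre line; the grasp point (between the pads) lies 19 mm behind it; z points along the fingers, y is the direction in which the jaws open and shut (so a half turn about z gives the same grasp; the last joint's range is limited). The gripper opens to 93 mm and grips with 3 to 60 N. Pads are 15 mm wide; open, the fingers measure 128 mm over their backs; the gripper's body (75 mm by 188 mm) begins 65 mm behind the grasp point.
Start: joints at [-1.298, 0.615, -0.013, 1.423, 0.008, 1.103, -0.04], TCP at [0.191, 0.621, 0.219] pointing down, gripper open.
Joint ranges: [-3.12, 3.12], [-0.3, 2.06], [-1.34, 1.32], [0.26, 2.42], [-1.36, 4.5], [0.01, 1.98], [-2.84, 2.84]. Speed limits (rad/s): [2.79, 2.79, 3.14, 3.14, 3.14, 3.14, 3.14].

## Interface

Orientations are given as a unit quaternion [w, x, y, z].
In Python, from station import bot, camera, job gives the robot as it stands. The module is installed in compiled form; this text tells all that it offers.
- The arm moves only by the tool move_arm, never from a script. Its argument "rows" is a list of rows, each a list of 3 entries, a list of its own where there are three numbers: the turn, a rotation vector about the world's x, y, z in degrees, then the shift along the world's x, y, z in cm, then the closure, from 0 (fully open) to 1 (shut). A call has 1 to 10 rows; each row is the pose to reach, as a shift and turn from the pose commanded when the call began; what a row does not reach only later rows make up. A row lasts 1/8 s, in which the tool goes at most 62.5 mm and 10.7 degrees, less where a joint would pass 70% of its speed; a pose out of reach is approached as far as the arm can. A call with a gripper value outside its range is refused whole. The fingers move at their own pace and stop on an object; the grip force is fixed at half the most. Time passes only in rows, so rows that repeat a pose let the fingers close. It gives the time, the measured TCP pose, the force and the opening at its end, in the units of the state.
- bot.state(): the state, without advancing time (a new reading comes with each control period).
- camera(name): name is "scene" or "top" or "wrist"; returns a dict with "color" (400x640x3 uint8, red, green, blue), "camera_matrix" (3x3 intrinsics, pixels), "extrinsics" (4x4, takes a point from camera to world coordinates); the wrist camera has in their place "mount" (4x4, takes a point from camera to tool coordinates, whose origin is the TCP and whose axes are the flange's). Camera axes: x right, y up, looking along -z (the intrinsics and any distortion apply to the point x, -y, -z); pixel columns grow to the right and rows downward; lengths in m; the calibration is good to about 2 mm. A picture is of the moment at which its call begins: read the wrist's pose just before it. There is no depth.
- job.hand_in(): hands the job in, once; it reports no verdict.
The state is a dict: "time_s": time; "q": joint angles; "qvel": joint speeds; "joint_efforts": joint torques, N m; "ee_pos": TCP position; "tcp_rot": TCP orientation; "force": force on the tool from outside, world axes, zero at the start; "ft_torque": the same for the moment, N m; "finger_gap": finger opening in m.
Only numpy, scipy, OpenCV 4.12 (cv2) and the standard library are available. Lean on these libraries where they do the work, as an engineer would, in place of code of your own. Each camera call takes 0.05 s, during which the arm holds its last target. There are 200 camera calls.

## Working session

There is one attempt and no reset: what is moved stays moved. The work goes in short steps, Python scripts to look and compute and a tool call to move; the robot and the scene stay as the last step left them, time stands still between calls to the robot, and variables do not carry over. Pictures are saved under pics/ and viewed, on a budget of 10 in all, crops included, one or two more only if the job needs it, and the job is handed in when it is done.

Besides the shell and the picture viewer there is one more tool, called after ">>>" as name(argument=value, ...), one argument or row to a line, values as JSON. move_arm: Moves the arm, as the interface text tells. Its arguments: {"type":"object","properties":{"rows":{"type":"array","items":{"type":"array"}}},"required":["rows"]}

```bash
mkdir -p pics; cat > h.py <<'E'
from station import bot,camera,job
import numpy as np,cv2
from scipy.spatial.transform import Rotation as R
def snap(n,f):
    s=bot.state(); c=camera(n); cv2.imwrite('pics/'+f,c['color'][:,:,::-1])
    K=np.array(c['camera_matrix'])
    if n=='wrist':
        T=np.eye(4);q=s['tcp_rot'];T[:3,:3]=R.from_quat([q[1],q[2],q[3],q[0]]).as_matrix();T[:3,3]=s['ee_pos'];E=T@np.array(c['mount'])
    else: E=np.array(c['extrinsics'])
    np.savez('pics/'+f+'.npz',K=K,E=E); print({k:c[k] for k in c if k not in('color','camera_matrix','extrinsics')}); return c
def load(f): d=np.load('pics/'+f+'.npz'); return d['K'],d['E']
def ray(f,u,v):
    K,E=load(f); d=np.linalg.inv(K)@[u,v,1]; d=E[:3,:3]@[d[0],-d[1],-d[2]]; return E[:3,3],d
def atz(f,u,v,z):
    o,d=ray(f,u,v); return o+d*(z-o[2])/d[2]
def proj(f,p):
    K,E=load(f); p=np.linalg.inv(E)@[*p,1]; q=K@[p[0],-p[1],-p[2]]; return q[:2]/q[2]
E
python3 - <<'E'
from h import *
a=snap('top','top0.png');b=snap('scene','scene0.png')
print(load('top0.png'),load('scene0.png'),bot.state())
E
```

```text
{}
{}
(array([[456.82146062,   0.        , 317.41048491],
       [  0.        , 456.82146062, 189.36386946],
       [  0.        ,   0.        ,   1.        ]]), array([[-4.23095417e-03,  9.87807870e-01, -1.55620408e-01,
         2.66680950e-01],
       [-9.99699303e-01, -4.19305718e-04,  2.45179183e-02,
         1.78151107e-02],
       [ 2.41537401e-02,  1.55677348e-01,  9.87512613e-01,
         1.22176533e+00],
       [ 0.00000000e+00,  0.00000000e+00,  0.00000000e+00,
         1.00000000e+00]])) (array([[475.15653211,   0.        , 317.47866837],
       [  0.        , 475.15653211, 198.55846569],
       [  0.        ,   0.        ,   1.        ]]), array([[ 0.70367973, -0.52770599,  0.47577435,  1.0790253 ],
       [ 0.71042404,  0.53340835, -0.45910044, -0.5838881 ],
       [-0.01151196,  0.66106121,  0.75024367,  1.05842912],
       [ 0.        ,  0.        ,  0.        ,  1.        ]])) {'time_s': 0.1, 'q': array([-1.29845997,  0.61582139, -0.01262296,  1.42468004,  0.00808666,
        1.10336975, -0.04039261]), 'qvel': array([ 0.00052093, -0.00252807, -0.00072372, -0.00247648, -0.00119905,
       -0.0007561 ,  0.00118906]), 'joint_efforts': array([ 1.12096703e-03, -4.60039866e+01,  2.10052645e-01, -1.66242743e+01,
       -6.12196606e-02,  1.69921608e-02,  9.79366791e-05]), 'ee_pos': array([0.19114686, 0.62055043, 0.21761711]), 'tcp_rot': array([-1.61010055e-04,  1.48827285e-01,  9.88862578e-01, -1.10276469e-03]), 'force': array([ 0.45251926, -1.02430699,  0.08047172]), 'ft_torque': array([-0.0574695,  0.0221157, -0.0260526]), 'finger_gap': 0.09305011465364932}
```

View pics/top0.png

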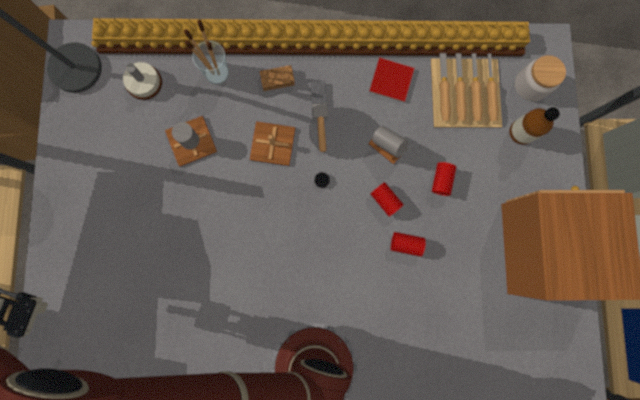

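View pics/scene0.png

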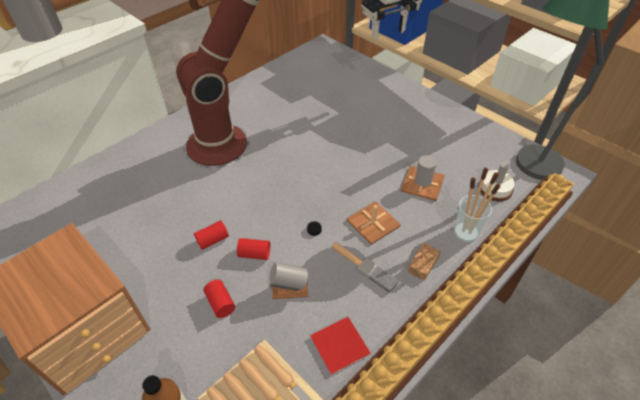

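Top picture: the steel cup is at about (388,142) on a brown rest. There are red look-alike cylinders at (386,199), (444,178) and (408,244). The free post is at (273,143), and the occupied post with its grey cup is at (187,137). The steel cup fits because it's grey and lies on the wooden rest. I'll confirm with one enlarged crop.

```bash
python3 - <<'E'
from h import *
a=cv2.imread('pics/top0.png');b=cv2.imread('pics/scene0.png')
A=cv2.resize(a[110:170,365:425],(400,400),interpolation=3)   # scale 6.667
B=cv2.resize(b[245:305,260:320],(400,400),interpolation=3)
C=cv2.resize(a[110:170,242:302],(400,200*2),interpolation=3)[100:300]
D=cv2.resize(b[190:250,340:410],(400,343),interpolation=3)[70:270]
cv2.imwrite('pics/crop0.png',np.vstack([np.hstack([A,B]),np.hstack([C,D])]))
for n,p,z in [('cup',(388,142),.066),('post foot',(273,143),.014),('cup2',(184,133),.09)]: print(n,atz('top0.png',*p,z))
for n,p,z in [('cup',(289,276),.066),('post foot',(374,221),.014),('cup2',(426,163),.09)]: print(n,atz('scene0.png',*p,z))
E
```

```text
cup [ 0.57410473 -0.19603113  0.066     ]
post foot [0.58445798 0.10786685 0.014     ]
cup2 [0.59011273 0.3280755  0.09      ]
cup [ 0.57899468 -0.20235023  0.066     ]
post foot [0.58919269 0.10776167 0.014     ]
cup2 [0.59088642 0.32653766 0.09      ]
```

View pics/crop0.png

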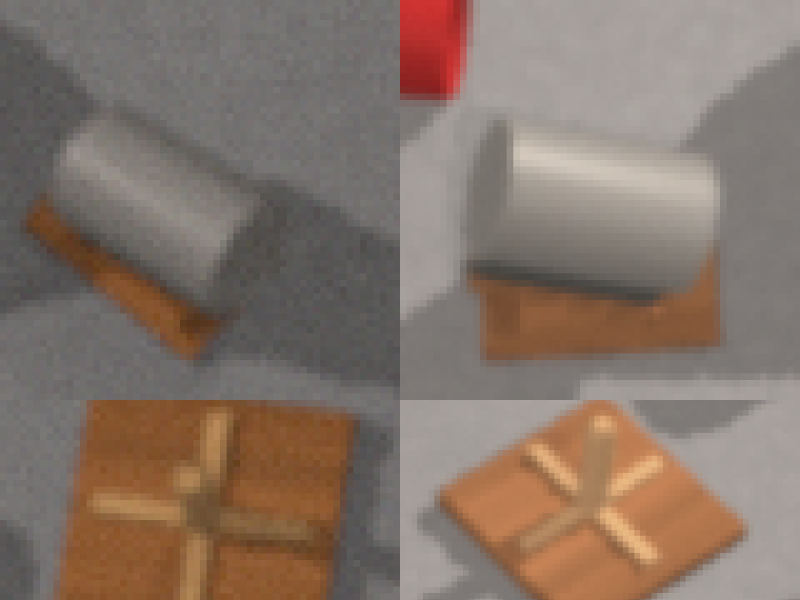

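Crop: the steel cup is confirmed, with the closed bottom facing right and back in the top view and the mouth up-left at a yaw of about 55°. The free post with its rib cross and dowel is also confirmed. I'll move over the post first for a wrist view.

>>> move_arm(
  rows=[
    [[0, 0, -9], [6, -5, 4], 0],
    [[0, 0, -17], [11, -10, 8], 0],
    [[0, 0, -25], [16, -14, 8], 0],
    [[0, 0, -33], [21, -18, 8], 0],
    [[0, 0, -38], [26, -22, 8], 0],
    [[0, 0, -43], [30, -26, 8], 0],
    [[0, 0, -48], [32, -32, 8], 0],
    [[0, 0, -53], [33, -38, 8], 0],
    [[0, 0, -58], [33, -44, 8], 0],
    [[0, 0, -63], [33, -50, 8], 0],
  ],
)

```text
time_s: 1.35
ee_pos: [0.5204, 0.1459, 0.2981]
tcp_rot: [-0.0, 0.645, 0.764, -0.0]
force: [-1.0, -0.2, 0.8]
finger_gap: 0.0928
```

```bash
python3 - <<'E'
from h import *
c=snap('wrist','w1.png'); s=bot.state(); print(s['time_s'],s['q'].round(3),s['ee_pos'].round(4),s['tcp_rot'].round(4)); print(proj('w1.png',[.587,.108,.016]),proj('w1.png',[.587,.108,.076]))
E
```

```text
{'mount': array([[-2.14542700e-04,  9.69577278e-01,  2.44785325e-01,
         6.82465816e-02],
       [ 9.99999963e-01,  2.48986378e-04, -1.09764922e-04,
         1.26598829e-03],
       [-1.67373785e-04,  2.44785292e-01, -9.69577296e-01,
        -1.64783762e-01],
       [ 0.00000000e+00,  0.00000000e+00,  0.00000000e+00,
         1.00000000e+00]])}
1.4 [-0.548  0.383  0.368  1.63  -0.138  1.158  0.003] [0.5208 0.1336 0.299 ] [ 0.0029  0.6514  0.7587 -0.0034]
[365.45129618 205.34143208] [371.52424773 217.97637991]
```

View pics/w1.png

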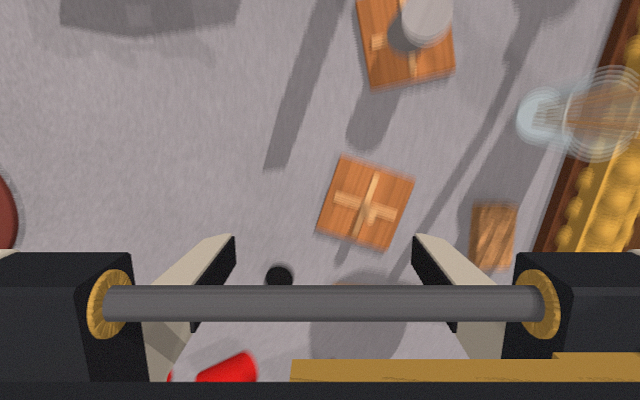

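The wrist view shows the rib cross at about (369,206) against a prediction of (365,205), so the post estimate (0.587, 0.108) holds. Now to the cup.

>>> move_arm(
  rows=[
    [[0, 0, -8], [1, -5, 0], 0],
    [[0, 0, -15], [2, -10, 0], 0],
    [[0, 0, -23], [3, -15, 0], 0],
    [[0, 0, -30], [4, -20, -2], 0],
    [[0, 0, -38], [4, -25, -4], 0],
    [[0, 0, -45], [5, -29, -6], 0],
    [[0, 0, -45], [5.5, -32, -9], 0],
    [[0, 0, -45], [5.5, -32, -9], 0],
    [[0, 0, -45], [5.5, -32, -9], 0],
    [[0, 0, -45], [5.5, -32, -9], 0],
  ],
)

```text
time_s: 2.65
ee_pos: [0.5763, -0.1701, 0.2097]
tcp_rot: [0.0, 0.887, 0.462, 0.001]
force: [-0.0, 0.1, -0.2]
finger_gap: 0.0932
```

```bash
python3 - <<'E'
from h import *
snap('wrist','w2.png'); s=bot.state(); print(s['time_s'],s['q'].round(3),s['ee_pos'].round(4),s['tcp_rot'].round(4)); print(proj('w2.png',[.577,-.2,.066]))
E
```

```text
{'mount': array([[-2.14481726e-04,  9.69604093e-01,  2.44679088e-01,
         6.89116032e-02],
       [ 9.99999972e-01,  2.32604775e-04, -4.51727291e-05,
         3.61179685e-04],
       [-1.00713187e-04,  2.44679071e-01, -9.69604116e-01,
        -1.64779448e-01],
       [ 0.00000000e+00,  0.00000000e+00,  0.00000000e+00,
         1.00000000e+00]])}
2.7 [-0.078  0.593  0.549  1.599 -0.346  1.046 -0.04 ] [ 0.5762 -0.1703  0.2097] [2.000e-04 8.869e-01 4.620e-01 1.000e-03]
[340.98762386 218.20038719]
```

View pics/w2.png

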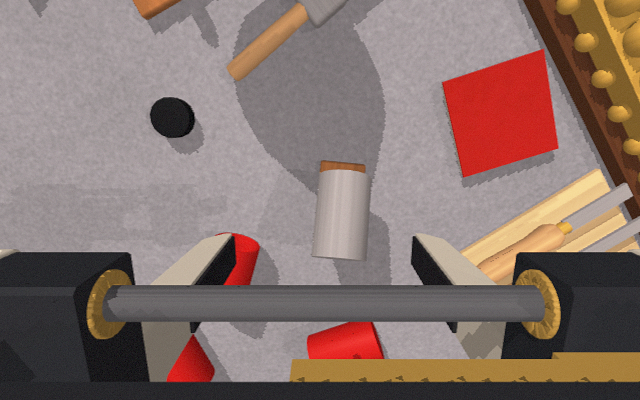

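Wrist view: the cup runs from about (345,168) at the mouth, with the brown stop just above it, to (339,260) at the bottom. Its flanks are at columns 312–320 and 366–371. I'll fit the cup model's outline to this.

```bash
cat > fit.py <<'E'
from h import *
from scipy.optimize import least_squares
f='w2.png'
P=[(319.5,175),(316,215),(312.5,252),(370.5,178),(368.5,215),(366.5,252),(339,261),(345,168)]
def hull(x,y,yaw):
    h=np.array([np.cos(yaw)*np.cos(.4363),np.sin(yaw)*np.cos(.4363),-np.sin(.4363)]);s=np.array([-np.sin(yaw),np.cos(yaw),0]);n=np.cross(h,s)
    t=np.linspace(0,2*np.pi,48)
    q=[proj(f,np.array([x,y,.066])+e*h+.026*(np.cos(a)*s+np.sin(a)*n)) for e in(-.04,.04) for a in t]
    return cv2.convexHull(np.array(q,np.float32))
def res(v): H=hull(*v); return [cv2.pointPolygonTest(H,p,True) for p in P]
r=least_squares(res,[.577,-.2,1],diff_step=1e-3,x_scale=[.01,.01,.1])
print(r.x,np.degrees(r.x[2]),np.round(r.fun,1))
im=cv2.resize(cv2.imread('pics/'+f)[150:280,280:410],None,fx=4,fy=4,interpolation=2)
cv2.polylines(im,[np.int32((hull(*r.x)-[280,150]+.5)*4)],True,(0,255,0),1); cv2.imwrite('pics/fit.png',im)
for g in('top0.png','scene0.png'): print(g,proj(g,[*r.x[:2],.066]))
E
python3 fit.py
```

```text
[ 0.57829873 -0.19975804  0.8671756 ] 49.68550209520152 [ 1.   1.1  0.9  1.1  1.   0.9 -0.8 -1.2]
top0.png [389.37336484 140.44537728]
scene0.png [289.59150923 275.18103586]
```

View pics/fit.png

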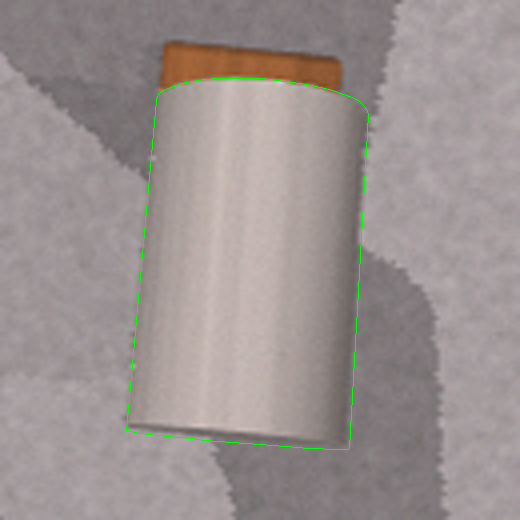

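The fit is good: cup centre (0.578, -0.200), yaw 49.7°, and it matches the top and scene views within 2 px. Next I'll compute the tilted grasp (tool tilted 40° towards the mouth).

```bash
cat > g.py <<'E'
from h import *
def Rs(s): q=s['tcp_rot']; return R.from_quat([q[1],q[2],q[3],q[0]])
yaw=np.radians(49.7); h=np.array([np.cos(yaw),np.sin(yaw),0]); ss=np.array([-h[1],h[0],0]); C=np.array([.5783,-.1998,.066])
def tool(a): # tilt toward +h
    z=np.sin(a)*h+np.array([0,0,-np.cos(a)]); y=-ss; return R.from_matrix(np.array([np.cross(y,z),y,z]).T)
E
python3 - <<'E'
from g import *
s=bot.state(); R0=Rs(s); print(R0.as_matrix().round(3))
a=np.radians(40); Rt=tool(a); z=Rt.as_matrix()[:,2]
ax=np.cos(.4363)*h-np.array([0,0,np.sin(.4363)]); G=C-.005*ax; T=G+.019*z; pre=T-.09*z
for k in(.25,.5,.75,1):
    print(np.degrees((Rt*R0.inv()).as_rotvec()*k).round(1))
print((pre-s['ee_pos'])*100,(T-s['ee_pos'])*100,T)
E
```

```text
[[ 0.573  0.82   0.002]
 [ 0.82  -0.573  0.001]
 [ 0.002  0.001 -1.   ]]
[ 7.9 -6.1 -1.3]
[ 15.8 -12.2  -2.5]
[ 23.7 -18.2  -3.8]
[ 31.7 -24.3  -5.1]
[-3.03595854 -6.77761704 -8.7217125 ] [  0.70577756  -2.36551327 -15.61611249] [ 0.58326822 -0.19394167  0.0535581 ]
```

>>> move_arm(
  rows=[
    [[7.9, -6.1, -1.3], [-2, -4, -1], 0],
    [[15.8, -12.2, -2.5], [-3, -6.8, -3], 0],
    [[23.7, -18.2, -3.8], [-3, -6.8, -5], 0],
    [[31.7, -24.3, -5.1], [-3, -6.8, -7], 0],
    [[31.7, -24.3, -5.1], [-3, -6.8, -8.7], 0],
    [[31.7, -24.3, -5.1], [-3, -6.8, -8.7], 0],
    [[31.7, -24.3, -5.1], [-3, -6.8, -8.7], 0],
    [[31.7, -24.3, -5.1], [-3, -6.8, -8.7], 0],
  ],
)

```text
time_s: 3.7
ee_pos: [0.5472, -0.2381, 0.1233]
tcp_rot: [-0.144, 0.852, 0.396, 0.31]
force: [0.7, -0.8, 1.2]
finger_gap: 0.0928
```

```bash
python3 - <<'E'
from g import *
s=bot.state(); Rt=tool(np.radians(40)); T=np.array([.5833,-.1939,.0536])
print(s['q'].round(3),s['ee_pos'].round(4),s['force'].round(1),(T-s['ee_pos'])*100,np.degrees((Rt*Rs(s).inv()).as_rotvec()).round(2))
snap('wrist','w3.png'); f='w3.png'; print(proj(f,C))
E
```

```text
[ 0.646  0.714  0.121  1.822 -1.022  0.962  0.803] [ 0.5472 -0.2381  0.1233] [ 0.7 -0.8  1.2] [ 3.60684642  4.4152092  -6.96839893] [ 0.05 -0.05 -0.2 ]
{'mount': array([[-1.08205275e-04,  9.69606249e-01,  2.44670618e-01,
         6.77818922e-02],
       [ 9.99999973e-01,  1.55044413e-04, -1.72177437e-04,
         2.32992603e-04],
       [-2.04879132e-04,  2.44670592e-01, -9.69606239e-01,
        -1.64142814e-01],
       [ 0.00000000e+00,  0.00000000e+00,  0.00000000e+00,
         1.00000000e+00]])}
[321.58723969 210.84102543]
```

View pics/w3.png

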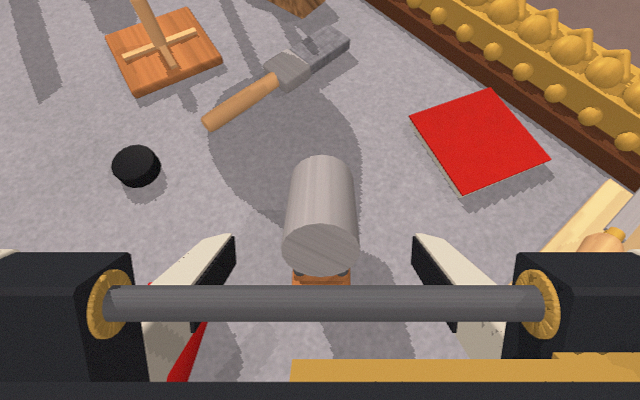

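The cup is centred between the fingers, with its bottom facing the camera around (320,250). Advance and close.

>>> move_arm(
  rows=[
    [[0, 0, 0], [1.2, 1.5, -2.3], 0],
    [[0, 0, 0], [2.4, 2.9, -4.6], 0],
    [[0, 0, 0], [3.6, 4.4, -7.0], 0],
    [[0, 0, 0], [3.6, 4.4, -7.0], 0],
    [[0, 0, 0], [3.6, 4.4, -7.0], 0],
    [[0, 0, 0], [3.6, 4.4, -7.0], 0.5],
    [[0, 0, 0], [3.6, 4.4, -7.0], 1],
    [[0, 0, 0], [3.6, 4.4, -7.0], 1],
    [[0, 0, 0], [3.6, 4.4, -7.0], 1],
    [[0, 0, 0], [3.6, 4.4, -7.0], 1],
  ],
)

```text
time_s: 5.0
ee_pos: [0.581, -0.1955, 0.0518]
tcp_rot: [-0.145, 0.853, 0.394, 0.309]
force: [-1.8, -0.5, 2.3]
finger_gap: 0.0521
```

Gripped (gap 52.1 mm). Lifting.

>>> move_arm(
  rows=[
    [[0, 0, 0], [0, 0, 1], 1],
    [[0, 0, 0], [0, 0, 3], 1],
    [[0, 0, 0], [0, 0, 6], 1],
    [[0, 0, 0], [0, 0, 10], 1],
    [[0, 0, 0], [0, 0, 14], 1],
    [[0, 0, 0], [0, 0, 18], 1],
    [[0, 0, 0], [0, 0, 18], 1],
    [[0, 0, 0], [0, 0, 18], 1],
  ],
)

```text
time_s: 6.0
ee_pos: [0.5807, -0.1954, 0.2308]
tcp_rot: [-0.145, 0.854, 0.394, 0.309]
force: [0.0, -0.4, -1.2]
finger_gap: 0.0522
```

```bash
cat >> g.py <<'E'
Rg=R.from_quat([.853,.394,.309,-.145]); pg=np.array([.581,-.1955,.0518]); ct=Rg.inv().apply(C-pg)
ax0=np.array([np.cos(yaw)*np.cos(.4363),np.sin(yaw)*np.cos(.4363),-np.sin(.4363)]); axt=Rg.inv().apply(ax0)
E
python3 - <<'E'
from g import *
s=bot.state(); R0=Rs(s); print(s['q'].round(3),s['ee_pos'].round(4),s['force'].round(1),s['finger_gap'],ct,axt)
snap('wrist','w4.png')
a=R0.apply(axt); tgt=np.array([0,0,-1]); v=np.cross(a,tgt); v=v/np.linalg.norm(v)*np.arccos(a@tgt)
Rf=R.from_rotvec(v)*R0
P=np.array([.587,.108,.056]); 
print('turn',np.degrees(v).round(1),'shift to 11cm above seat',((P+[0,0,.11])-Rf.apply(ct)-s['ee_pos'])*100)
E
```

```text
[ 0.526  0.563  0.156  1.74  -0.938  1.057  0.527] [ 0.5807 -0.1954  0.2308] [ 0.  -0.4 -1.2] 0.0521597062867724 [ 0.00526214  0.00066994 -0.0141167 ] [0.42377374 0.00108814 0.90576743]
{'mount': array([[-1.08249942e-04,  9.69606585e-01,  2.44669283e-01,
         6.77850323e-02],
       [ 9.99999973e-01,  1.54841325e-04, -1.71191205e-04,
         2.32639930e-04],
       [-2.03873036e-04,  2.44669258e-01, -9.69606576e-01,
        -1.64143315e-01],
       [ 0.00000000e+00,  0.00000000e+00,  0.00000000e+00,
         1.00000000e+00]])}
turn [-49.6  42.    0. ] shift to 11cm above seat [-0.12024914 29.57088729 -7.53223795]
```

View pics/w4.png

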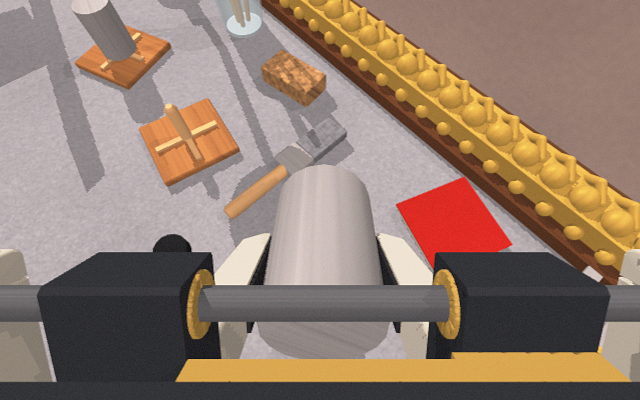

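The cup is firmly held between the pads. The free post is in view with its foot cross at about (189,142) and tip at (171,105). Turn it mouth-down while carrying it over.

>>> move_arm(
  rows=[
    [[-6.2, 5.2, 0], [0, 3, 0], 1],
    [[-12.4, 10.5, 0], [0, 7, 0], 1],
    [[-18.6, 15.7, 0], [0, 11, 0], 1],
    [[-24.8, 21, 0], [0, 15, 0], 1],
    [[-31, 26.2, 0], [0, 18, 0], 1],
    [[-37.2, 31.5, 0], [0, 21, 0], 1],
    [[-43.4, 36.7, 0], [0, 24, 0], 1],
    [[-49.6, 42, 0], [0, 27, 0], 1],
    [[-49.6, 42, 0], [0, 29.6, 0], 1],
    [[-49.6, 42, 0], [-0.1, 29.6, -2], 1],
  ],
)

```text
time_s: 7.3
ee_pos: [0.5809, 0.103, 0.2109]
tcp_rot: [0.09, 0.886, 0.411, -0.195]
force: [-0.0, -1.6, -1.1]
finger_gap: 0.0526
```

>>> move_arm(
  rows=[
    [[0, 0, 0], [0, 0, 0], 1],
    [[0, 0, 0], [0, 0, 0], 1],
    [[0, 0, 0], [0, 0, 0], 1],
  ],
)

```text
time_s: 7.68
ee_pos: [0.5807, 0.0991, 0.2128]
tcp_rot: [0.091, 0.887, 0.408, -0.196]
force: [0.2, -0.0, -0.7]
finger_gap: 0.0527
```

```bash
python3 - <<'E'
from g import *
s=bot.state(); R0=Rs(s); print(s['q'].round(3),s['ee_pos'].round(4),s['force'].round(1),s['finger_gap'])
print('axis',R0.apply(axt).round(3),'centre',s['ee_pos']+R0.apply(ct))
print(atz('w4.png',189,142,.016),atz('w4.png',171,105,.076))
snap('scene','s5.png');snap('top','t5.png');
for f in('s5.png','t5.png'):
  print(f,'cup centre',proj(f,s['ee_pos']+R0.apply(ct)),'seat',proj(f,[.587,.108,.016]),'tip',proj(f,[.587,.108,.076]))
a=cv2.imread('pics/s5.png')[130:250,310:470];b=cv2.imread('pics/t5.png')[90:190,220:320]
cv2.imwrite('pics/c5.png',np.hstack([cv2.resize(a,(640,480),interpolation=2)[:,80:560],cv2.resize(b,(480,480),interpolation=2)[:,:320]]))
E
```

```text
[-0.592  0.774  0.538  1.322 -0.078  1.458 -0.813] [0.5807 0.0991 0.2128] [ 0.2 -0.  -0.7] 0.0526974233289168
axis [ 0.003  0.    -1.   ] centre [0.58819795 0.10684096 0.22336794]
[0.58404391 0.09830039 0.016     ] [0.59010599 0.10977529 0.076     ]
{}
{}
s5.png cup centre [380.02029326 168.11215903] seat [373.51719631 220.07737119] tip [375.21982931 206.2057212 ]
t5.png cup centre [266.82498062 117.71887127] seat [272.90798987 141.8995974 ] tip [271.23317137 135.89558522]
```

View pics/c5.png

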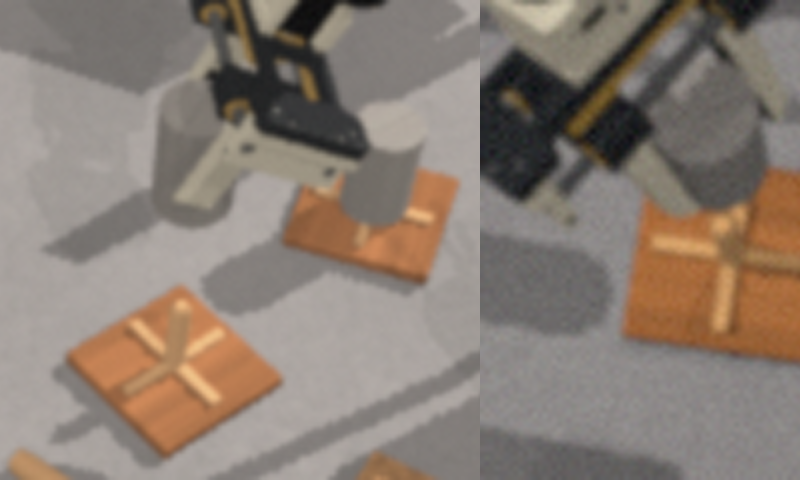

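In the scene and top crops, the held cup is inverted and upright about where predicted. The rib cross at (178,362) and tip at (182,303) in the crop agree with the post estimate to about 1 px. Start lowering.

>>> move_arm(
  rows=[
    [[0, 0, 0], [-0.1, 0.1, -1.5], 1],
    [[0, 0, 0], [-0.1, 0.1, -3], 1],
    [[0, 0, 0], [-0.1, 0.1, -5], 1],
    [[0, 0, 0], [-0.1, 0.1, -7], 1],
    [[0, 0, 0], [-0.1, 0.1, -9], 1],
    [[0, 0, 0], [-0.1, 0.1, -10.5], 1],
    [[0, 0, 0], [-0.1, 0.1, -12], 1],
    [[0, 0, 0], [-0.1, 0.1, -13], 1],
    [[0, 0, 0], [-0.1, 0.1, -14], 1],
    [[0, 0, 0], [-0.1, 0.1, -14], 1],
  ],
)

```text
time_s: 9.02
ee_pos: [0.579, 0.1011, 0.071]
tcp_rot: [0.091, 0.886, 0.409, -0.198]
force: [-0.4, 0.9, -1.5]
finger_gap: 0.0524
```

```bash
python3 - <<'E'
from g import *
s=bot.state(); R0=Rs(s); c=s['ee_pos']+R0.apply(ct); print(s['q'].round(3),s['force'].round(1),s['ft_torque'].round(2),s['finger_gap'],'centre',c)
f='s6.png';snap('scene',f); ax=R0.apply(axt)
for e in(-.04,.04): print((np.array(proj(f,c+e*ax))-[325,140])*5)
cv2.imwrite('pics/c6.png',cv2.resize(cv2.imread('pics/'+f)[140:260,325:445],(600,600),interpolation=2))
E
```

```text
[-0.582  0.924  0.495  1.446 -0.132  1.199 -0.832] [-0.4  0.9 -1.5] [ 0.32 -0.24 -0.03] 0.05235767829237146 centre [0.58648718 0.10889293 0.08152958]
{}
[258.38498835 273.63866492]
[246.43776773 370.10078406]
```

View pics/c6.png

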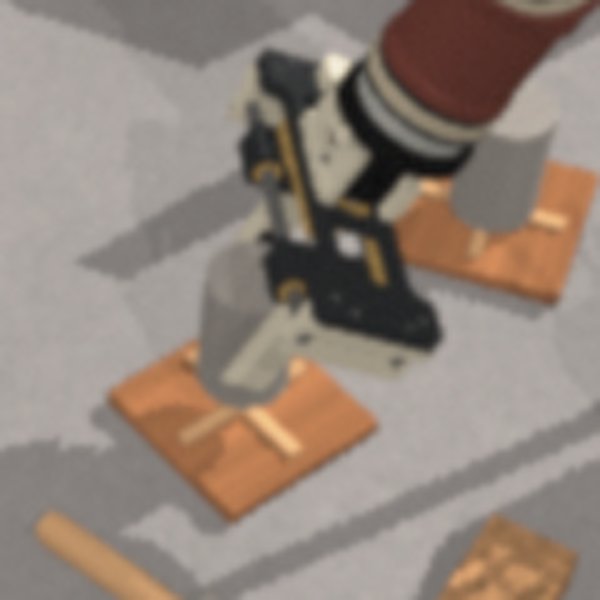

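The cup is over the dowel and upright, with no contact force. About 25 mm remain; continue slowly.

>>> move_arm(
  rows=[
    [[0, 0, 0], [0, 0, -0.8], 1],
    [[0, 0, 0], [0, 0, -1.6], 1],
    [[0, 0, 0], [0, 0, -2.0], 1],
    [[0, 0, 0], [0, 0, -2.2], 1],
    [[0, 0, 0], [0, 0, -2.3], 1],
    [[0, 0, 0], [0, 0, -2.4], 1],
    [[0, 0, 0], [0, 0, -2.5], 1],
    [[0, 0, 0], [0, 0, -2.5], 1],
  ],
)

```text
time_s: 10.07
ee_pos: [0.5794, 0.1011, 0.0466]
tcp_rot: [0.091, 0.886, 0.409, -0.197]
force: [-0.4, -0.2, -1.1]
finger_gap: 0.0522
```

>>> move_arm(
  rows=[
    [[0, 0, 0], [0, 0, -0.1], 1],
    [[0, 0, 0], [0, 0, -0.1], 1],
  ],
)

```text
time_s: 10.32
ee_pos: [0.5793, 0.1012, 0.0456]
tcp_rot: [0.091, 0.886, 0.409, -0.197]
force: [-0.6, 0.3, -0.2]
finger_gap: 0.052
```

>>> move_arm(
  rows=[
    [[0, 0, 0], [0, 0, -0.1], 1],
    [[0, 0, 0], [0, 0, -0.1], 1],
  ],
)

```text
time_s: 10.58
ee_pos: [0.5795, 0.1012, 0.0447]
tcp_rot: [0.091, 0.886, 0.409, -0.197]
force: [-1.0, 0.9, -0.7]
finger_gap: 0.0527
```

>>> move_arm(
  rows=[
    [[0, 0, 0], [0, 0, -0.1], 1],
    [[0, 0, 0], [0, 0, -0.1], 1],
  ],
)

```text
time_s: 10.82
ee_pos: [0.5795, 0.1011, 0.0446]
tcp_rot: [0.091, 0.886, 0.409, -0.197]
force: [0.1, 0.8, 4.4]
finger_gap: 0.0525
```

Contact: 4.4 N upward with the cup centre at about 0.055 m (0.056 expected). Open the jaws, then back off along the tool axis.

>>> move_arm(
  rows=[
    [[0, 0, 0], [0, 0, 0], 0.3],
    [[0, 0, 0], [0, 0, 0], 0.2],
    [[0, 0, 0], [0, 0, 0], 0],
    [[0, 0, 0], [0, 0, 0], 0],
    [[0, 0, 0], [0, 0, 0], 0],
    [[0, 0, 0], [0, 0, 0], 0],
  ],
)

```text
time_s: 11.58
ee_pos: [0.5794, 0.1011, 0.0436]
tcp_rot: [0.091, 0.886, 0.409, -0.197]
force: [-0.6, -0.2, 0.1]
finger_gap: 0.093
```

>>> move_arm(
  rows=[
    [[0, 0, 0], [0.6, 0.6, 1.8], 0],
    [[0, 0, 0], [1.4, 1.6, 4.5], 0],
    [[0, 0, 0], [2.2, 2.6, 7.3], 0],
    [[0, 0, 0], [3.3, 3.9, 10.9], 0],
    [[0, 0, 0], [3.3, 3.9, 14], 0],
    [[0, 0, 0], [0, 0, 18], 0],
    [[0, 0, 0], [-5, -3, 20], 0],
    [[0, 0, 0], [-10, -5, 20], 0],
    [[0, 0, 0], [-10, -5, 20], 0],
  ],
)

```text
time_s: 12.7
ee_pos: [0.4739, 0.0486, 0.2441]
tcp_rot: [0.089, 0.887, 0.407, -0.2]
force: [1.4, -0.4, -0.3]
finger_gap: 0.093
```

```bash
python3 - <<'E'
from g import *
s=bot.state(); print(s['time_s'],s['ee_pos'].round(3),s['force'].round(1),s['finger_gap'])
f='s7.png';snap('scene',f);snap('top','t7.png')
for e in(.016,.096): print((np.array(proj(f,[.587,.108,e]))-[340,130])*5,(np.array(proj('t7.png',[.587,.108,e]))-[160,80])*2.8)
A=cv2.resize(cv2.imread('pics/'+f)[130:250,340:460],(600,600),interpolation=2)
B=cv2.resize(cv2.imread('pics/t7.png')[80:180,160:310],(420,280),interpolation=2)
A[:187,:280]=cv2.resize(B,(280,187)); cv2.imwrite('pics/c7.png',A)
E
```

```text
12.7 [0.474 0.049 0.244] [ 1.4 -0.4 -0.3] 0.09299828665485198
{}
{}
[167.58598153 450.38685595] [316.14237163 173.31887271]
[179.07057778 356.8198342 ] [309.7831975  150.52203893]
```

View pics/c7.png

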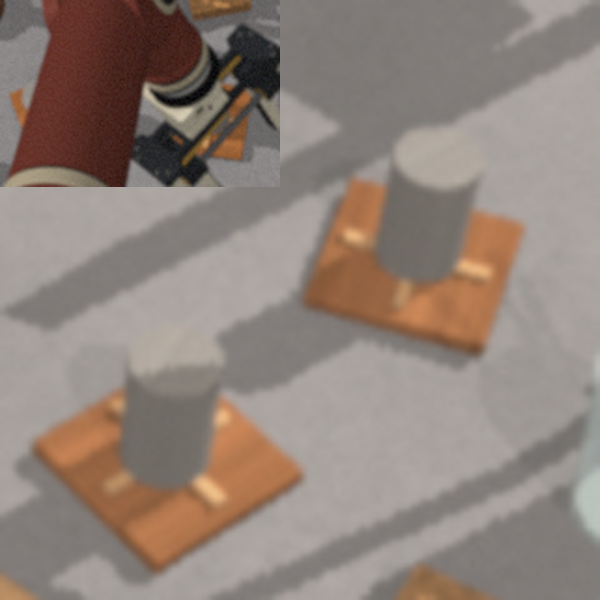

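Both cups stand inverted on their posts. The placed cup's top centre is at about (176,360) against (179,357) predicted, and the gripper is clear. Handing in.

```bash
python3 -c "
from h import *
print(bot.state()['force'].round(1)); job.hand_in()"
```

```text
[0.4 0.2 0.2]
the job is handed in; nothing more can be done
```

The steel cup is upside down over the free post, released, and the job was handed in at about 13 s of the 54 s allowed. No verdict was reported.

I gripped the cup across its flanks with the tool tilted 40°, lifted it and turned it 65° mouth-down on the way over. Then I lowered it slowly until I felt contact (4.4 N), opened the jaws and backed off.

**Last checks:**
- **Seating:** at contact the cup's centre was at about 0.055 m (0.056 m expected). Its top is within about 1 px of the predicted seated place in the final scene view, and it looks upright.
- **Other cup:** it still stands inverted on its post with nothing having come near it. I checked this only by eye in the final scene view.
- **Arm:** the gripper is clear of everything, with only about 0.5 N of noise on the force reading.
- **Limit:** the arm blocked the top camera in the last check, so the final position rests on the scene camera and the robot's own readings.

I viewed 10 pictures, which is the full budget. No checks disagreed beyond a few millimetres, except one rough side-on reading of the post foot that was about 1 cm off. I dropped that one in favour of the scene and top views.

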